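# Clear a jammed tin dispenser

### The job

The dispenser of round snap-fastener tins is jammed: one tin sits across the corner of the narrow throat. Nudge that blocking tin back and tuck it fully into the side pocket so that the lane is clear, then push the follower forward by its handle until the front tin has gone through the throat and is pressed home against the end stop, with a push of about 12 N on the handle. Keep the tins flat in the tray (slide them, do not lift them), treat them gently (never press on a tin, or a tin on the end stop, with more than 18 N) and do not disturb the other things on the table.

Things in the scene. Friction and masses are not known exactly. Their poses are not given: they have to be found in the camera images.
- tray: the tin dispenser, fixed: plywood base 339 x 118 mm with 6 mm thick aluminium walls, open on top; wall tops 34 mm, inner floor 6 mm above the table. Origin on the table; x runs back along the lane from outlet to follower, y across from the lane to the side pocket. A straight lane wall has its inner face at y = -45 mm along the whole length. Friction of tins on the metal about 0.25
- throat (a point): middle of the narrow opening, at tray (-80, -19, 6) mm. Towards -x of it the outlet lane, 52 mm wide (tray y -45 to 7). On its +y side a flat jaw square to the lane (tray x = -80, y 7 to 37). Towards +x the hopper: tray x -80 to -40, y -45 to 37
- end (a point): middle of the outlet lane's far end, at tray (-150, -19, 6) mm. The end stop is a steel plate clamped across the lane; its face may be set anywhere from 0 to 18 mm from this point towards the throat (tray x -150 to -132). It is not measured: feel for it
- pocket (a point): axis of a tin in the side pocket touching its back wall and its wall nearest the throat, at tray (-16, 37, 6) mm. The pocket is open to the lane; it spans tray x -40 to 24 and y up to 61 mm; the corner to the hopper is rounded, 6 mm. Behind x = 24 the lane is 52 mm wide (y -45 to 7) up to an end wall at x = 165
- tin_block: the blocking tin: closed round flat metal tin, 48 mm across, 26 mm tall, about 80 g. Origin: centre of its underside. It sits on the jaw at the throat against the +y hopper wall, its edge about 18 mm into the lane's width, and tin_front bears on it. All tins are alike, told apart by place
- tin_front: same tin, the first in the lane, held up between the blocking tin and the straight lane wall; pushing the blocking tin back pushes it, tin_next and perhaps the follower back too. Origin: centre of its underside
- tin_next: same tin, the next in the lane behind tin_front. Origin: centre of its underside
- follower (a joint): hand slide behind the tins: 0 = fully back, grows (m) as it is moved forward, along -x of the tray, range 0 to 0.185. It has no return spring, drags with about 4 N and stays where it is left. Its front is a white V-shaped sprung nose that gives about 2 N per mm, 8 mm at most. With the front tin home the joint reads about 0.135 to 0.17
- handle (a point): middle of the upright black handle on the follower, 60 mm above the table; the handle is 12 mm thick along tray x, 24 mm wide along tray y, and stands free from 30 to 72 mm above the table
- tin_spare: bystander: same kind of tin on the table near the outlet, outside the tray. Origin: centre of its underside
- screwdriver: bystander: 160 mm screwdriver lying on the table beside the tray
- spool: bystander: empty wooden spool 36 mm across, 45 mm tall, standing on the table. Origin: centre of its underside
- weight: bystander: round steel pattern weight 68 mm across, 36 mm tall with a knob. Origin: centre of its underside
- mug: bystander: white mug 80 mm across, 90 mm tall. Origin: centre of its underside
- cards: bystander: stack of blank cards 120 x 70 x 22 mm. Origin: centre of its underside
- hoop: bystander: wooden ring 90 mm across, 10 mm tall. Origin: centre of its underside
Things that resemble listed ones, but are neither listed nor needed, are in the scene too. Leave any orange or purple look-alike of the tin_front alone. What is shaped like the tin_block but red is not meant.

How it is judged:
By the outcome, as a careful person would: the job done as asked, in the order asked, and still so for the second after the job is handed in, with the robot touching nothing.
It also fails if it takes over 58 s, if anything falls off the work surface, if the arm or the gripper's body presses on something with over 40 N, if the wrist force passes 120 N, or if a joint passes its speed limit or range.

### The arm

A 6-joint arm with a two-finger parallel gripper is mounted at the origin on the work surface. World frame = base frame: x ahead of the robot, y to its left, z up, the work surface at z = 0. Lengths are in m, angles in rad, forces in N, time in s.
With the tool pointing down it reaches from about 0.35 to 0.775 m from the base axis. Payload 7.3 kg.
Tool frame: the origin (TCP) lies at the centre of the arm's flange, where the gripper is bolted on; the fingertips stand 178 mm ahead of it and the grasp point (between the pads) lies 159 mm ahead of it; x points along the fingers, y is the direction in which the jaws open and shut, and the axes are right-handed (so a half turn about x gives the same grasp; the last joint's range is limited). The gripper opens to 92 mm and grips with 3 to 60 N. Pads are 19 mm wide; open, the fingers measure 130 mm over their backs; the gripper's body (75 mm by 190 mm) begins 47 mm behind the grasp point.
Start: joints at [-1.428, 0.342, 1.524, -0, 1.275, -0.146], TCP at [0.15, -0.503, 0.405] pointing down, gripper open.
Joint ranges: [-2.53, 2.53], [-0.77, 2.02], [0.04, 2.7], [-1, 4.14], [0.28, 2.66], [-3.11, 3.11]. Speed limits (rad/s): [2.57, 2.57, 3.14, 3.14, 3.14, 3.14].

### API

Orientations are given as [roll, pitch, yaw] about the fixed x, y, z axes, in that order (R = Rz(yaw) Ry(pitch) Rx(roll)).
In Python, from cell import readout, cams, workorder gives the robot as it stands.
- The arm moves only by the shell command python3 -m inch 'ROWS' [FORCE]. ROWS is text: rows parted by semicolons, each of 5 numbers parted by spaces: the shift along the world's x, y, z in mm, then the turn about the world's z in rad, then the opening, from 0 (shut) to 1 (fully open). A call has 1 to 8 rows; each row shifts and turns the commanded pose from where the row before left it; what a row does not reach is not made up. A row lasts 1/12 s, in which the tool goes at most 41.7 mm and 7.16 degrees, less where a joint would pass 70% of its speed; a pose out of reach is approached as far as the arm can. A call is refused whole if a number of a shift passes 41.7 or a number of a turn 0.125, either way. A call with a gripper value outside its range is refused whole. The fingers move at their own pace and stop on an object; FORCE is the grip in N (left out, the last holds). Time passes only in rows, so rows that do not move let the fingers close. It gives the time, the measured TCP pose, the force and the opening at its end, in the units of the state.
- readout.observe(): the state, without advancing time (a new reading comes with each control period).
- cams.read_camera(name): name is "scene" or "top" or "wrist"; returns a dict with "color" (420x560x3 uint8, red, green, blue), "fx", "fy", "cx", "cy" (pixels), "world_to_cam" (4x4, takes a point from world to camera coordinates); the wrist camera has in their place "T_tool_cam" (4x4, takes a point from camera to tool coordinates, whose origin is the TCP and whose axes are the tool frame's). Camera axes: x right, y down, z forward; pixel columns grow to the right and rows downward; lengths in m; the calibration is good to about 2 mm. A picture is of the moment at which its call begins: read the wrist's pose just before it. There is no depth.
- workorder.hand_in(): hands the job in, once; it reports no verdict.
The state is a dict: "time": time; "qpos": joint angles; "qvel": joint speeds; "joint_efforts": joint torques, N m; "tool_pos": TCP position; "tool_rot": TCP orientation; "contact_force": force on the tool from outside, world axes, zero at the start; "torque": the same for the moment, N m; "opening": finger opening in m.
Only numpy, scipy, OpenCV 4.12 (cv2) and the standard library are available. Lean on these libraries where they do the work, as an engineer would, in place of code of your own. Each camera call takes 0.05 s, during which the arm holds its last target.

## Working session

There is one attempt and no reset: what is moved stays moved. The work goes in short steps, Python scripts to look and compute and a shell command to move; the robot and the scene stay as the last step left them, time stands still between calls to the robot, and variables do not carry over. Pictures are saved under pics/ and viewed, and the job is handed in when it is done.

```bash
ls; mkdir -p pics
python3 - <<'E'
from cell import readout,cams
import cv2
s=readout.observe();print(s)
for n in("scene","top","wrist"):
    c=cams.read_camera(n);cv2.imwrite(f"pics/{n}0.png",c["color"][:,:,::-1])
    print(n,c["fx"],c["fy"],c["cx"],c["cy"],c.get("world_to_cam",c.get("T_tool_cam")))
E
```

```text
pics
{'time': 0.0, 'qpos': array([-1.42801876e+00,  3.42744094e-01,  1.52500155e+00,  2.80189157e-05,
        1.27543894e+00, -1.45975928e-01]), 'qvel': array([ 0.0013685 ,  0.00062467, -0.00044225, -0.00033322,  0.00081849,
       -0.00011468]), 'joint_efforts': array([ 4.99551716e-04, -4.31238484e+01, -2.44220638e+01,  7.17783510e-02,
        5.58919518e-02, -1.54940858e-04]), 'tool_pos': array([ 0.14951581, -0.50312166,  0.40403907]), 'tool_rot': array([-1.73360102,  1.56920418,  1.69673695]), 'contact_force': array([-0.67914556,  0.2680362 ,  0.65117155]), 'torque': array([-0.01611363,  0.00728082, -0.00291426]), 'opening': 0.09161761375720236}
scene 418.22942774527036 418.22942774527036 270.8253802208551 216.16263709122723 [[ 0.6230413   0.78216787  0.00574158 -0.35175407]
 [ 0.55193471 -0.4344225  -0.71179012 -0.24981292]
 [-0.55424509  0.44664361 -0.70236875  1.40930941]
 [ 0.          0.          0.          1.        ]]
top 416.9002401449894 416.9002401449894 279.974725813434 203.3409190698608 [[ 0.0084789  -0.99992186  0.00918585 -0.00413756]
 [-0.99690826 -0.00917024 -0.0780374   0.55449596]
 [ 0.07811554 -0.00849578 -0.99690811  1.16512631]
 [ 0.          0.          0.          1.        ]]
wrist 326.180212857591 326.180212857591 281.3776855608986 215.83254525962326 [[ 1.99651847e-04 -2.56545470e-01  9.66532142e-01  1.99818885e-02]
 [ 9.99999732e-01 -6.29088748e-04 -3.73543358e-04 -1.10318984e-03]
 [ 7.03865352e-04  9.66531958e-01  2.56545275e-01 -7.01624256e-02]
 [ 0.00000000e+00  0.00000000e+00  0.00000000e+00  1.00000000e+00]]
```

View pics/top0.png

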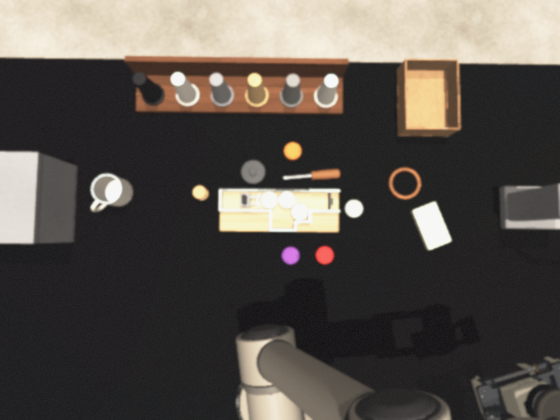

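View pics/scene0.png

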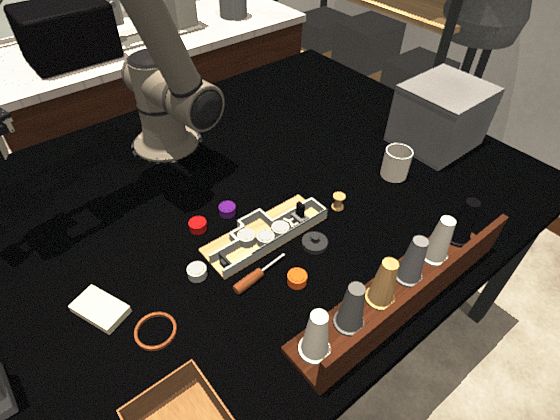

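View pics/wrist0.png

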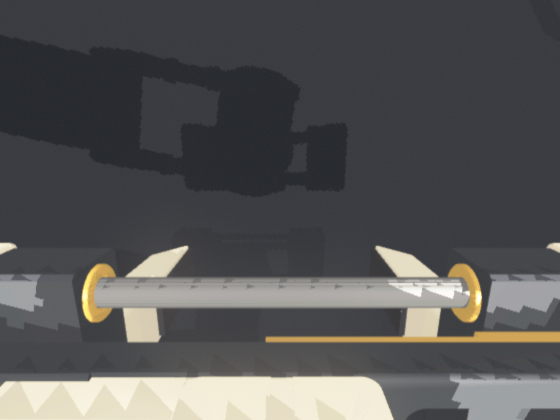

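Run:
```python
import cv2
a=cv2.imread("pics/top0.png")[165:270,185:375];cv2.imwrite("pics/top0c.png",cv2.resize(a,None,fx=4.2,fy=4.2,interpolation=cv2.INTER_CUBIC))
a=cv2.imread("pics/scene0.png")[180:300,180:350];cv2.imwrite("pics/scene0c.png",cv2.resize(a,None,fx=4.7,fy=4.7,interpolation=cv2.INTER_CUBIC))
```

```text
(no output)
```

View pics/top0c.png

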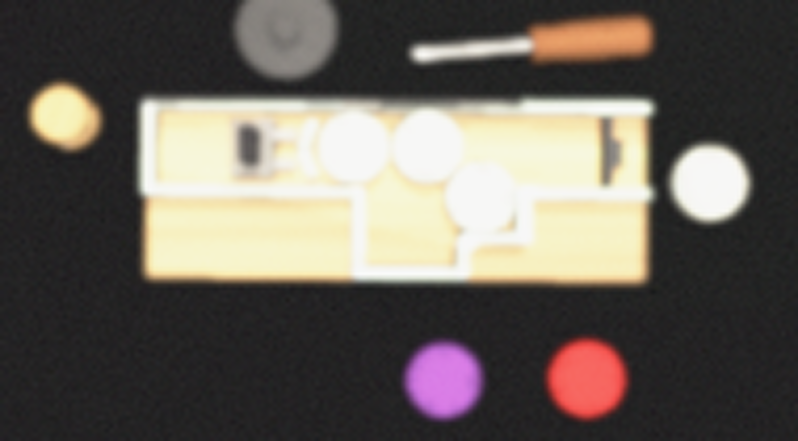

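View pics/scene0c.png

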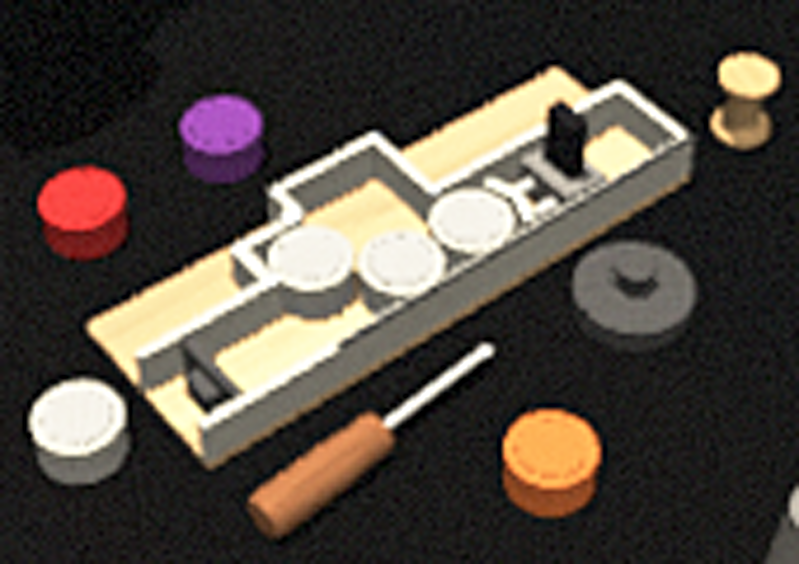

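```bash
cat > h.py <<'E'
import numpy as np, json
from cell import readout,cams
from scipy.optimize import least_squares
import cv2
def cam(n): return cams.read_camera(n)
def proj(c,P):
    P=np.atleast_2d(P);q=P@c["world_to_cam"][:3,:3].T+c["world_to_cam"][:3,3]
    return np.c_[c["fx"]*q[:,0]/q[:,2]+c["cx"],c["fy"]*q[:,1]/q[:,2]+c["cy"]]
def back(c,uv,z):
    M=c["world_to_cam"];R,t=M[:3,:3],M[:3,3]
    d=R.T@np.array([(uv[0]-c["cx"])/c["fx"],(uv[1]-c["cy"])/c["fy"],1]);o=-R.T@t
    return o+d*(z-o[2])/d[2]
def t2w(pose,P):
    P=np.atleast_2d(np.array(P,float))/1000;a=pose[2]
    return np.c_[pose[0]+P[:,0]*np.cos(a)-P[:,1]*np.sin(a),pose[1]+P[:,0]*np.sin(a)+P[:,1]*np.cos(a),P[:,2]]
def w2t(pose,p):
    a=pose[2];d=np.array(p[:2])-pose[:2]
    return 1000*np.array([d[0]*np.cos(a)+d[1]*np.sin(a),-d[0]*np.sin(a)+d[1]*np.cos(a)])
E
python3 - <<'E'
from h import *
T=cam("top");S=cam("scene")
ft=lambda x,y:(185+(x+.5)/4.2-.5,165+(y+.5)/4.2-.5)
fs=lambda x,y:(180+(x+.5)/4.7-.5,180+(y+.5)/4.7-.5)
tp=[((146,281),(171,67,6)),((648,281),(-168,67,6)),((141,99),(171,-51,34)),((654,101),(-168,-51,34)),((141,194),(171,13,34)),((354,277),(30,67,34))]
sp=[((90,327),(-168,67,6)),((556,67),(171,67,6)),((690,137),(171,-51,34)),((620,82),(171,13,34)),((205,427),(-168,-51,34)),((375,133),(30,67,34))]
def res(p,which="ts"):
    r=[]
    if "t" in which: r.append(proj(T,t2w(p,[b for a,b in tp]))-[ft(*a) for a,b in tp])
    if "s" in which: r.append(proj(S,t2w(p,[b for a,b in sp]))-[fs(*a) for a,b in sp])
    return np.vstack(r).ravel()
for w in("t","s","ts"):
    s=least_squares(res,[.5,0,1.57],args=(w,));print(w,s.x,np.round(s.fun.reshape(-1,2),1).tolist())
p=s.x;np.save("pose.npy",p)
for n,xy,z in(("block",(481,198),.032),("front",(427,146),.032),("next",(352,147),.032),("handle",(250,145),.072),("spare",(710,183),.026)):
    print(n,w2t(p,back(T,ft(*xy),z)))
for n,xy,z in(("block",(310,258),.032),("front",(402,262),.032),("next",(472,219),.032),("handle",(568,110),.072)):
    print(n,w2t(p,back(S,fs(*xy),z)))
E
```

```text
t [5.43579770e-01 1.57501917e-03 1.57610878e+00] [[0.5, -0.9], [-0.9, -0.5], [1.0, 0.4], [-1.2, 0.4], [0.6, 0.4], [0.0, 0.1]]
s [ 5.44965044e-01 -3.35750952e-04  1.57573903e+00] [[-0.8, -0.2], [-0.0, 0.0], [0.9, 0.1], [-0.3, -0.6], [0.1, 0.5], [0.0, -0.2]]
ts [5.44039721e-01 7.82349327e-04 1.57619347e+00] [[0.8, -1.0], [-0.6, -0.7], [1.2, 0.3], [-0.9, 0.3], [0.9, 0.3], [0.3, -0.1], [-0.6, -0.6], [0.1, -0.3], [1.0, -0.3], [-0.2, -0.9], [0.3, 0.1], [0.1, -0.6]]
block [-54.087477    13.93984316]
front [-17.77432942 -20.94999765]
next [ 32.64748412 -20.07914601]
handle [ 98.08006874 -17.63726064]
spare [-209.25575686    2.87875522]
block [-58.27719062  11.12405501]
front [-21.10142049 -22.26572557]
next [ 29.22863035 -20.99464531]
handle [ 99.40449375 -18.68358737]
```

```bash
cat >> h.py <<'E'
from scipy.spatial.transform import Rotation as Ro
def tool(s=None):
    s=s or readout.observe();R=Ro.from_euler("xyz",s["tool_rot"]).as_matrix();return s["tool_pos"],R,s
def wproj(c,s,P):
    p,R,_=tool(s);P=(np.atleast_2d(P)-p)@R;M=c["T_tool_cam"];q=(P-M[:3,3])@M[:3,:3]
    return np.c_[c["fx"]*q[:,0]/q[:,2]+c["cx"],c["fy"]*q[:,1]/q[:,2]+c["cy"]]
def wback(c,s,uv,z):
    p,R,_=tool(s);M=c["T_tool_cam"];o=p+R@M[:3,3]
    d=R@M[:3,:3]@np.array([(uv[0]-c["cx"])/c["fx"],(uv[1]-c["cy"])/c["fy"],1]);return o+d*(z-o[2])/d[2]
E
python3 - <<'E'
from h import *
p,R,s=tool();print(R.round(3));P=np.load("pose.npy")
w=t2w(P,[[-90,-21,0]]);print(w,(w[0]-p)*1000)
print("yaw of tool y",np.degrees(np.arctan2(R[1,1],R[0,1])), "want",np.degrees(P[2])+45)
E
```

```text
[[-0.     0.285 -0.959]
 [ 0.001 -0.959 -0.285]
 [-1.    -0.001 -0.   ]]
[[ 0.56552516 -0.089103    0.        ]] [ 415.97209269  414.10351993 -404.4361475 ]
yaw of tool y -73.44925313945527 want 135.3092334932779
```

```bash
python3 -m inch '37 37 0 0.06 1;37 37 0 0.06 0;37 37 0 0.06 0;37 37 0 0.06 0;37 37 0 0.06 0;37 37 0 0.06 0;37 37 -10 0.06 0;37 37 -10 0.06 0' 10; python3 -m inch '37 37 -20 0.02 0;37 37 -20 0 0;37 37 -20 0 0;9 7 -10 0 0;0 0 0 0 0'
python3 - <<'E'
from h import *
p,R,s=tool();P=np.load("pose.npy");w=t2w(P,[[-90,-21,0]])
print(p,R.round(3),(w[0]-p)*1000,s["opening"],s["time"],np.degrees(np.arctan2(R[1,1],R[0,1])),s["contact_force"])
c=cam("wrist");im=c["color"][:,:,::-1].copy();cv2.imwrite("pics/w1.png",im)
np.savez("w1.npz",tp=s["tool_pos"],tr=s["tool_rot"])
for q in [(-80,7,34),(-80,13,34),(-40,37,34),(24,7,34),(-168,-45,34),(-168,7,34),(-168,-51,34),(24,-45,34)]:
    u=wproj(c,s,t2w(P,[q]))[0];print(q,u.round(1));cv2.drawMarker(im,(int(u[0]),int(u[1])),(0,0,255),0,8)
cv2.imwrite("pics/w1m.png",im)
E
```

```text
time: 0.92
tool_pos: [0.3853, -0.2669, 0.3894]
tool_rot: [1.597, 1.569, -0.773]
contact_force: [-0.6, -0.1, 0.5]
opening: 0.0496
time: 1.33
tool_pos: [0.4769, -0.1768, 0.3322]
tool_rot: [-1.382, 1.567, 2.552]
contact_force: [-1.1, -0.3, 0.2]
opening: 0.0163
[ 0.47686528 -0.17680483  0.33217993] [[-0.003  0.712 -0.702]
 [ 0.002 -0.702 -0.712]
 [-1.    -0.004  0.001]] [  88.65987105   87.7018304  -332.17992922] 0.01632745003600118 1.3333 -44.56252233476042 [-1.12923836 -0.26536825  0.17864633]
(-80, 7, 34) [251.3  74.8]
(-80, 13, 34) [246.1  80.5]
(-40, 37, 34) [188.2  65. ]
(24, 7, 34) [149.  -33.2]
(-168, -45, 34) [374.  108.8]
(-168, 7, 34) [327.  154.7]
(-168, -51, 34) [379.7 103.2]
(24, -45, 34) [195.7 -93.8]
```

View pics/w1m.png

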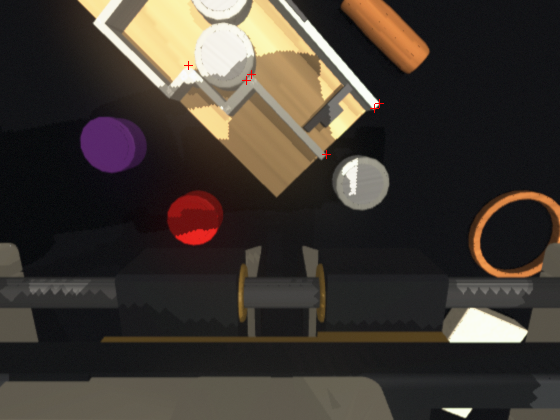

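```bash
python3 -m inch '28 28 -8 0 0;28 28 -8 0 0;29 28 -8 0 0;4 4 -8 0 0;0 0 0 0 0'
cat > look.py <<'E'
from h import *
import sys
p,R,s=tool();P=np.load("pose.npy");n=sys.argv[1]
print("t",s["time"],"tool tray",w2t(P,p),"tipz",p[2]-.178,"open",s["opening"],"yaw",np.degrees(np.arctan2(R[1,1],R[0,1])),"F",s["contact_force"].round(1))
c=cam("wrist");im=c["color"][:,:,::-1].copy();cv2.imwrite(f"pics/{n}.png",im)
np.savez(n+".npz",tool_pos=s["tool_pos"],tool_rot=s["tool_rot"])
for q in [(-80,7,34),(-80,37,34),(-86,13,34),(-40,61,34),(24,7,34),(24,61,34),(-168,-45,34),(-168,7,34),(-168,-51,34),(24,-45,34)]:
    u=wproj(c,s,t2w(P,[q]))[0];cv2.drawMarker(im,(int(round(u[0])),int(round(u[1]))),(0,0,255),0,8)
cv2.imwrite(f"pics/{n}m.png",im)
E
python3 look.py w2
```

```text
time: 1.8
tool_pos: [0.565, -0.0908, 0.3015]
tool_rot: [-0.897, 1.569, 3.035]
contact_force: [-1.1, -0.1, -1.0]
opening: 0.0003
t 1.8 tool tray [-91.70677567 -20.51114019] tipz 0.12347912482283141 open 0.0002845434538997233 yaw -44.715018850044494 F [-1.1 -0.1 -1. ]
```

View pics/w2m.png

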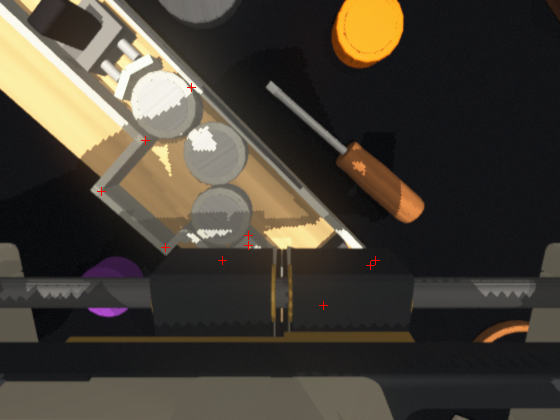

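```bash
python3 -m inch '0 1 -40 0 0;0 0 -36 0 0;0 0 0 0 0'; python3 look.py w3
```

```text
time: 2.1
tool_pos: [0.5616, -0.0916, 0.2216]
tool_rot: [-1.02, 1.56, 2.908]
contact_force: [-2.9, 0.1, -1.2]
opening: 0.0003
t 2.1 tool tray [-92.43373565 -17.03567791] tipz 0.04358122699362513 open 0.0002925959138524398 yaw -44.942577620280524 F [-2.9  0.1 -1.2]
```

View pics/w3m.png

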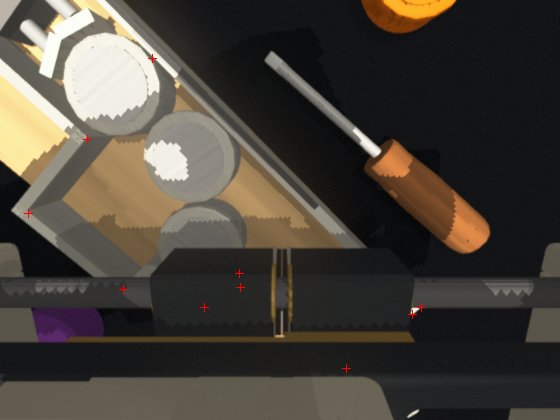

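```bash
python3 -m inch '0 0 0 0 0;0 0 0 0 0'; python3 look.py w4
python3 - <<'E'
import cv2
from h import *
S=cam("scene");a=S["color"][170:310,180:350,::-1];cv2.imwrite("pics/s4.png",cv2.resize(a,None,fx=4.2,fy=4.2,interpolation=cv2.INTER_CUBIC))
E
```

```text
time: 2.32
tool_pos: [0.5653, -0.0913, 0.2293]
tool_rot: [2.002, 1.567, -0.352]
contact_force: [0.8, 0.6, -0.0]
opening: 0.0006
t 2.3167 tool tray [-92.19970831 -20.74174107] tipz 0.051259854314982145 open 0.0006422327487291951 yaw -44.88004052656681 F [ 0.8  0.6 -0. ]
```

View pics/s4.png

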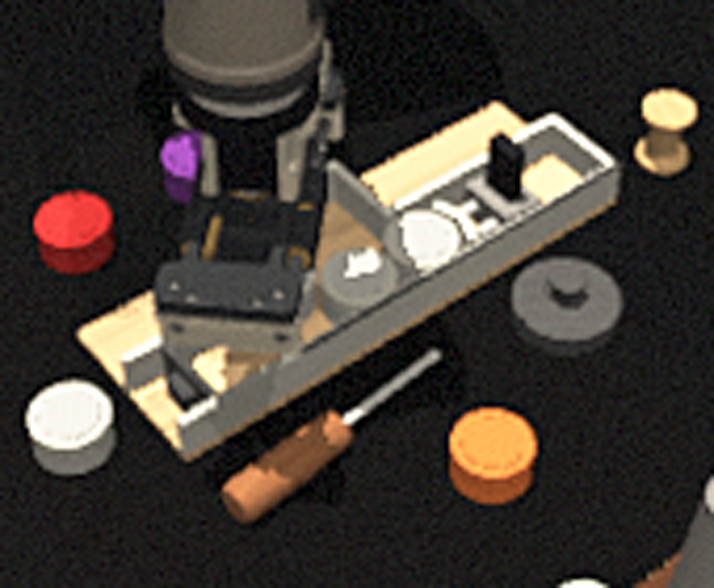

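```bash
python3 -m inch '0 1 -6 0 0;0 0 -8 0 0;0 0 -8 0 0;0 0 -8 0 0;0 0 -6 0 0;0 0 -3 0 0;0 0 0 0 0;0 0 0 0 0'; python3 look.py w5
```

```text
time: 3.08
tool_pos: [0.5648, -0.089, 0.1872]
tool_rot: [-0.947, 1.57, 2.984]
contact_force: [0.1, -0.3, 0.7]
opening: 0.0003
t 3.0833 tool tray [-89.92341498 -20.2657017 ] tipz 0.009160377411893711 open 0.0002733066176358784 yaw -44.80485646774903 F [ 0.1 -0.3  0.7]
```

View pics/w5m.png

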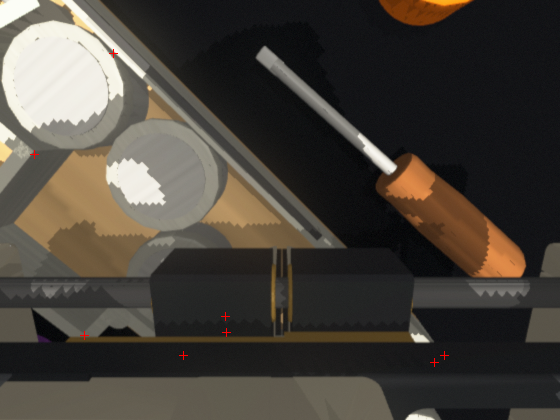

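```bash
python3 -m inch '0 0 2 0 0;-1 1 2 0 0;-1 1 0 0 0;-1 1 0 0 0;0 1 0 0 0;0 1 0 0 0;0 1 0 0 0'; python3 -m inch '0 2 0 0 0;0 2 0 0 0;0 2 0 0 0;0 0 0 0 0'; python3 look.py w6
```

```text
time: 3.72
tool_pos: [0.5617, -0.0829, 0.1915]
tool_rot: [1.737, 1.571, -0.616]
contact_force: [-0.1, -0.1, -0.1]
opening: 0.0
time: 4.05
tool_pos: [0.562, -0.0767, 0.1916]
tool_rot: [2.084, 1.57, -0.269]
contact_force: [0.9, 0.5, 0.2]
opening: 0.0004
t 4.05 tool tray [-77.61091545 -17.56870315] tipz 0.013580329742767683 open 0.00035081840371520615 yaw -44.78977763759951 F [0.9 0.5 0.2]
```

View pics/w6m.png

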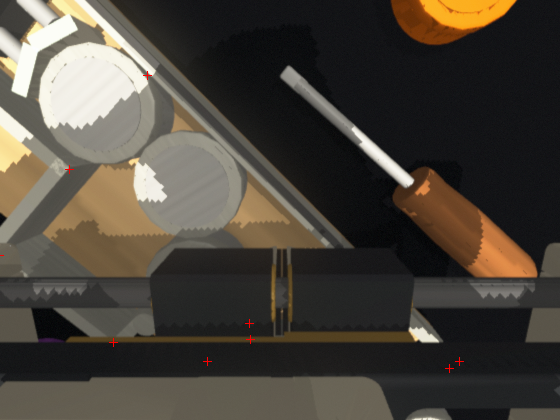

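Run:
```python
from h import *
P=np.load("pose.npy");c=cam("wrist")
for n,pts in (("w5",[(164,173),(65,85)]),("w6",[(190,185),(102,103)])):
    s=dict(np.load(n+".npz"))
    for u in pts: print(n,w2t(P,wback(c,s,u,.032)))
```

```text
w5 [-17.78715636 -23.22308455]
w5 [ 31.24359565 -22.55386872]
w6 [-16.08192189 -23.11168702]
w6 [ 31.18444327 -23.42911598]
```

```bash
python3 -m inch '-2 0 0 0 0;-2 0 0 0 0;-1 1 0 0 0;-1 1 0 0 0;-1 1 0 0 0;0 0 0 0 0'; python3 look.py w7
```

```text
time: 4.65
tool_pos: [0.556, -0.0748, 0.1925]
tool_rot: [1.999, 1.565, -0.354]
contact_force: [7.9, -3.6, 0.2]
opening: 0.0001
t 4.65 tool tray [-75.59936719 -11.58569079] tipz 0.014496131353540165 open 0.00012359240124649068 yaw -44.820478357089655 F [ 7.9 -3.6  0.2]
```

View pics/w7m.png

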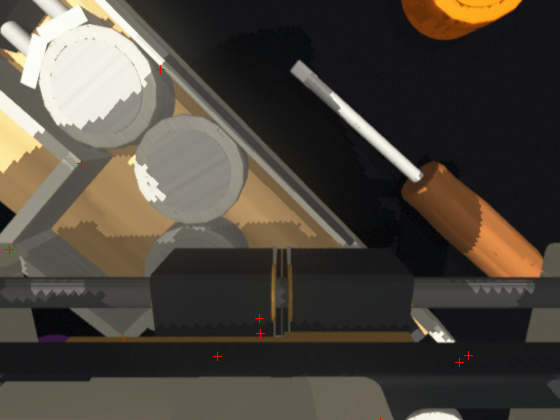

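```bash
python3 -m inch '1 1 0 0 0;0 2 0 0 0;0 2 0 0 0;0 2 0 0 0;0 0 0 0 0'; python3 look.py w8
```

```text
time: 5.12
tool_pos: [0.5572, -0.0677, 0.1926]
tool_rot: [2.015, 1.564, -0.338]
contact_force: [7.8, -4.5, 1.7]
opening: 0.0005
t 5.1167 tool tray [-68.55586344 -12.8292392 ] tipz 0.014639615280510082 open 0.0005308003504339658 yaw -44.81942216906659 F [ 7.8 -4.5  1.7]
```

View pics/w8m.png

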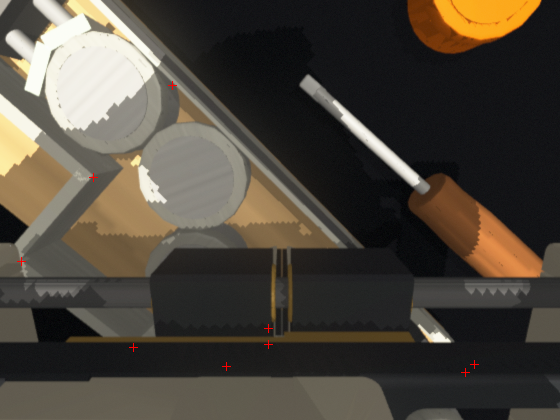

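```bash
python3 -m inch '0 2 0 0 0;0 2 0 0 0;0 2 0 0 0;0 2 0 0 0;-0.5 2 0 0 0;-0.5 2 0 0 0;-0.5 2 0 0 0;0 0 0 0 0'; python3 look.py w9
```

```text
time: 5.83
tool_pos: [0.5534, -0.0523, 0.191]
tool_rot: [-1.126, 1.568, 2.805]
contact_force: [0.5, -0.2, -0.6]
opening: 0.0
t 5.8333 tool tray [-53.12309945  -9.11411011] tipz 0.012974002296666842 open 1.327280070642894e-05 yaw -44.78443738247755 F [ 0.5 -0.2 -0.6]
```

View pics/w9m.png

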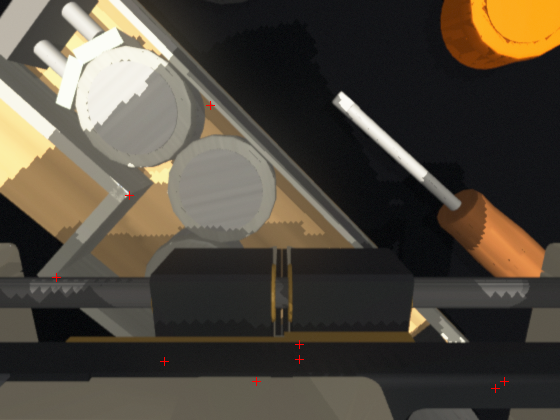

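Run:
```python
from h import *
P=np.load("pose.npy");c=cam("wrist");s=dict(np.load("w9.npz"))
im=c["color"][:,:,::-1]
for u in [(222,188),(135,103),(199,293)]: print(w2t(P,wback(c,s,u,.032)))
cv2.imwrite("pics/w9c.png",cv2.resize(im[160:300,60:340],None,fx=2.8,fy=2.8,interpolation=cv2.INTER_CUBIC))
T=cam("top")["color"][165:270,185:375,::-1];cv2.imwrite("pics/t9.png",cv2.resize(T,None,fx=4.2,fy=4.2,interpolation=cv2.INTER_CUBIC))
```

```text
[ -2.08693298 -23.01956678]
[ 46.18712467 -23.97769732]
[-28.03722487  21.73608822]
```

View pics/w9c.png

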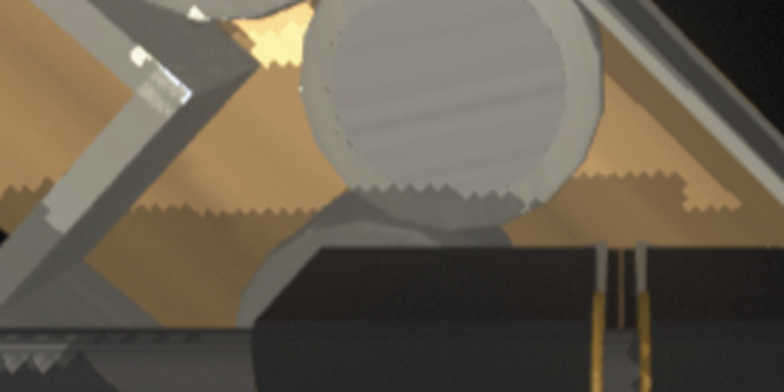

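View pics/t9.png

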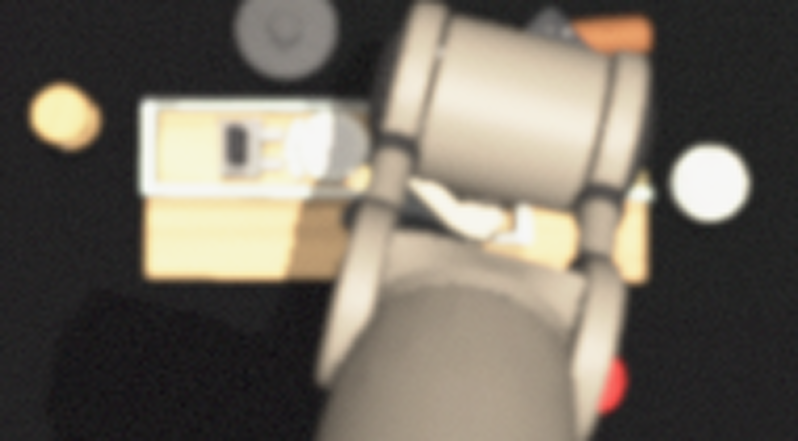

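```bash
python3 -m inch '-2 0 0 0 0;-2 0 0 0 0;-2 0 0 0 0;-2 1.5 0 0 0;-2 2 0 0 0;-2 2 0 0 0;0 0 0 0 0'; python3 look.py w10
```

```text
time: 6.57
tool_pos: [0.5418, -0.0471, 0.1914]
tool_rot: [-1.075, 1.57, 2.856]
contact_force: [-0.5, -0.3, 0.2]
opening: -0.0
t 6.5667 tool tray [-47.82386014   2.52645609] tipz 0.013446476713258354 open -2.9323556134950635e-05 yaw -44.78873548604415 F [-0.5 -0.3  0.2]
```

View pics/w10m.png

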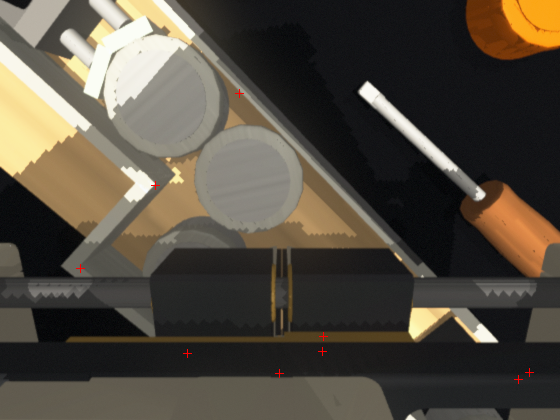

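```bash
python3 - <<'E'
from h import *
P=np.load("pose.npy");c=cam("wrist");s=dict(np.load("w10.npz"))
for u in [(248,178),(163,95),(196,270)]: print(w2t(P,wback(c,s,u,.032)))
E
python3 -m inch '-2 1 0 0 0;-2 1.5 0 0 0;-2 1.5 0 0 0;-2 1.5 0 0 0;0 0 0 0 0'; python3 look.py w11
```

```text
[ -1.8933179 -22.6729229]
[ 45.4248653  -22.92405883]
[-14.18887152  25.39861314]
time: 7.08
tool_pos: [0.5338, -0.0417, 0.1914]
tool_rot: [-0.988, 1.57, 2.942]
contact_force: [-1.0, 0.2, -0.2]
opening: 0.0002
t 7.0833 tool tray [-42.42972066  10.44171279] tipz 0.013435855786303713 open 0.00019131675010726447 yaw -44.793840609899114 F [-1.   0.2 -0.2]
```

View pics/w11m.png

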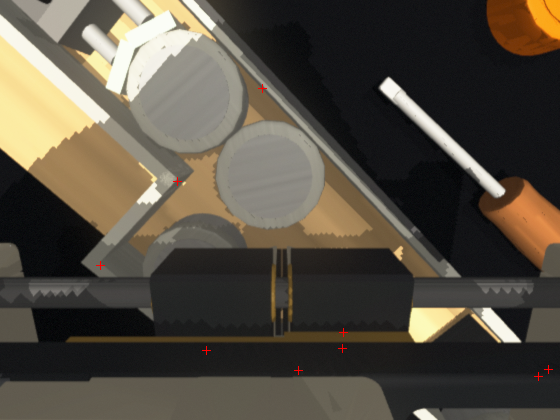

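```bash
python3 - <<'E'
from h import *
P=np.load("pose.npy");c=cam("wrist");s=dict(np.load("w11.npz"))
for u in [(271,175),(187,90),(196,266)]: print(w2t(P,wback(c,s,u,.032)))
E
python3 -m inch '-1.5 0.5 0 0 0;-1.5 0.5 0 0 0;0 0 0 0 0';python3 -m inch '-1 0 0 0 0;-1 0 0 0 0;0 0 0 0 0'; python3 look.py w12
```

```text
[ -2.61028714 -22.67480584]
[ 45.175974   -23.30547101]
[-7.49227833 31.7637667 ]
time: 7.43
tool_pos: [0.5311, -0.041, 0.1915]
tool_rot: [1.014, 1.571, -1.339]
contact_force: [0.9, -0.2, -0.1]
opening: 0.0003
time: 7.68
tool_pos: [0.5291, -0.0411, 0.1915]
tool_rot: [0.67, 1.571, -1.683]
contact_force: [0.2, -0.2, 0.4]
opening: 0.0008
t 7.6833 tool tray [-41.76359811  15.14355258] tipz 0.013479935654873848 open 0.0008079441674409582 yaw -44.81054619932507 F [ 0.2 -0.2  0.4]
```

View pics/w12m.png

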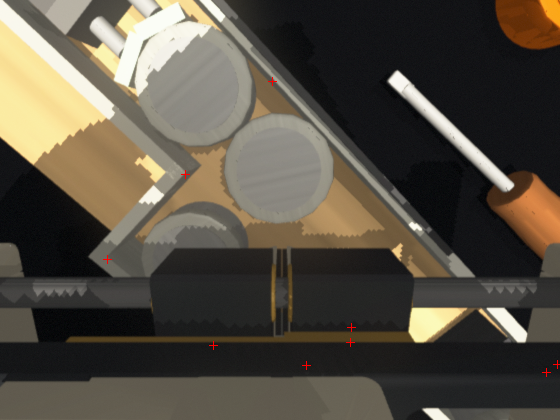

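```bash
python3 -m inch '3 1 0 0 0;3 3 0 0 0;3 3 0 0 0;0 1 0 0 0;-1.5 1.5 0 0 0;-1.5 1.5 0 0 0;0 0 0 0 0'; python3 look.py w13
```

```text
time: 8.32
tool_pos: [0.5351, -0.0298, 0.1915]
tool_rot: [1.824, 1.57, -0.528]
contact_force: [1.0, -0.3, 0.1]
opening: 0.0007
t 8.3167 tool tray [-30.53099556   9.10572854] tipz 0.01350421376253605 open 0.0006637169901646166 yaw -44.790436885136145 F [ 1.  -0.3  0.1]
```

View pics/w13m.png

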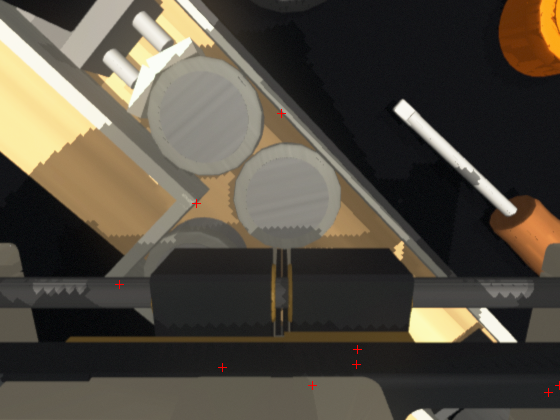

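```bash
python3 -m inch '-1.5 1 0 0 0;-1.5 1 0 0 0;0 0 0 0 0'; python3 -m inch '-1.5 0.5 0 0 0;-1.5 0.5 0 0 0;0 0 0 0 0';python3 look.py w14
```

```text
time: 8.62
tool_pos: [0.5337, -0.0291, 0.1925]
tool_rot: [1.966, 1.564, -0.387]
contact_force: [5.9, -6.4, -1.3]
opening: 0.0007
time: 8.87
tool_pos: [0.5324, -0.0288, 0.1934]
tool_rot: [2.043, 1.558, -0.31]
contact_force: [11.5, -7.8, -0.2]
opening: 0.0004
t 8.8667 tool tray [-29.47925037  11.82942198] tipz 0.015363110227327698 open 0.00036609656203469884 yaw -44.82938539105441 F [11.5 -7.8 -0.2]
```

View pics/w14m.png

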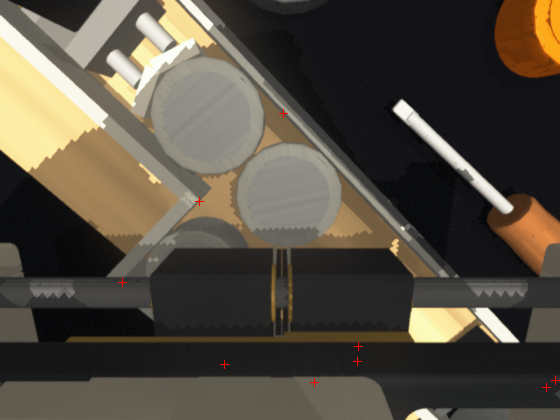

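```bash
python3 -m inch '2 -2 0 0 0;4 -4 0 0 0;0 0 5 0 0;0 0 15 0 0;0 0 30 0 0;0 -20 30 0 0;10 -35 20 0 0;10 -38 10 0 0'; python3 -m inch '10 -38 0 0 0;0 0 0 0 0';python3 look.py w15
python3 - <<'E'
from h import *
T=cam("top")["color"][165:270,185:375,::-1];cv2.imwrite("pics/t15.png",cv2.resize(T,None,fx=4.2,fy=4.2,interpolation=cv2.INTER_CUBIC))
E
```

```text
time: 9.58
tool_pos: [0.5553, -0.1257, 0.3049]
tool_rot: [2.138, 1.568, -0.212]
contact_force: [1.0, 0.1, 0.4]
opening: 0.0002
time: 9.75
tool_pos: [0.566, -0.1697, 0.3027]
tool_rot: [1.537, 1.566, -0.82]
contact_force: [0.6, 0.8, 0.1]
opening: 0.0007
t 9.75 tool tray [-170.59597493  -21.02396937] tipz 0.12466681422201875 open 0.00070355811387593 yaw -45.05635595297212 F [0.6 0.8 0.1]
```

View pics/w15m.png

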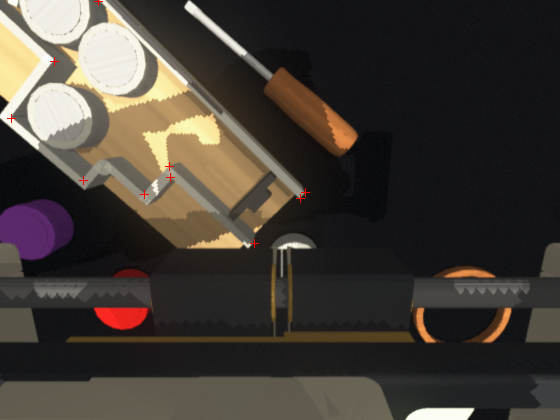

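View pics/t15.png

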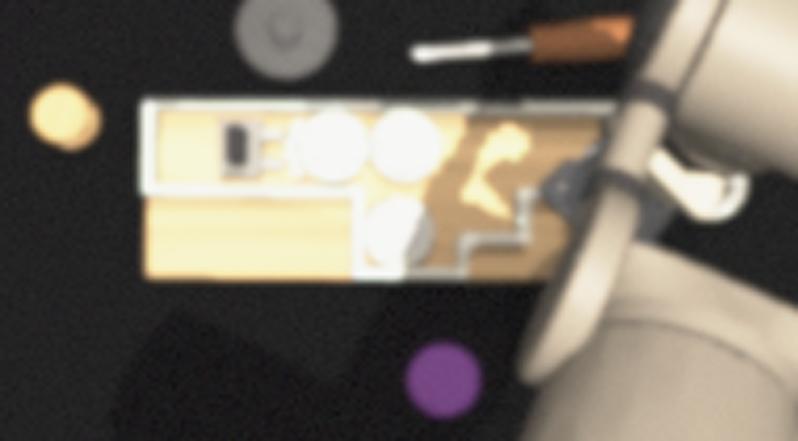

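Run:
```python
from h import *
P=np.load("pose.npy");T=cam("top");ft=lambda x,y:(185+(x+.5)/4.2-.5,165+(y+.5)/4.2-.5)
for n,xy,z in(("block",(397,233),.032),("front",(404,146),.032),("next",(329,146),.032),("handle",(237,145),.072)):
    print(n,w2t(P,back(T,ft(*xy),z)))
c=cam("wrist");s=dict(np.load("w15.npz"))
for u in [(65,115),(117,58)]: print(w2t(P,wback(c,s,u,.032)))
p,R,s=tool();w=t2w(P,[[130,-19,0]])[0];print(s["qpos"].round(2),w,(w-p)*1000)
```

```text
block [ 2.21119772 37.62015678]
front [ -2.30632022 -20.88984021]
next [ 48.10681847 -20.69377583]
handle [106.50977747 -17.60443165]
[-1.74303515 32.26728399]
[ -5.4272098  -25.19502989]
[-0.41  0.55  1.49  0.    1.1   0.37] [0.56233782 0.130883   0.        ] [  -2.31546166  294.07556157 -300.84518576]
```

```bash
python3 -m inch '0 20 0 0.09 0;0 38 0 0.1 0;0 41 0 0.1 0;0 41 0 0.1 0;0 41 0 0.1 0;0 41 0 0.1 0;0 38 0 0.1 0;-2 24 0 0.1 0'; python3 -m inch '0 10 -10 0 0;0 0 -10 0 0;0 0 0 0 0;0 0 0 0 0';python3 look.py w16;  python3 - <<'E'
from h import *
S=cam("scene")["color"][130:270,210:380,::-1];cv2.imwrite("pics/s16.png",cv2.resize(S,None,fx=4.2,fy=4.2,interpolation=cv2.INTER_CUBIC))
E
```

```text
time: 10.62
tool_pos: [0.5617, 0.1249, 0.3013]
tool_rot: [-2.278, 1.569, 2.451]
contact_force: [-0.2, 0.3, 0.6]
opening: 0.0004
time: 10.95
tool_pos: [0.5628, 0.129, 0.2802]
tool_rot: [-1.33, 1.568, -2.895]
contact_force: [0.3, 0.2, -0.2]
opening: 0.0004
t 10.95 tool tray [128.15527595 -19.47110878] tipz 0.10216145140205296 open 0.0004316331120074446 yaw 0.34264304165306814 F [ 0.3  0.2 -0.2]
```

View pics/w16m.png

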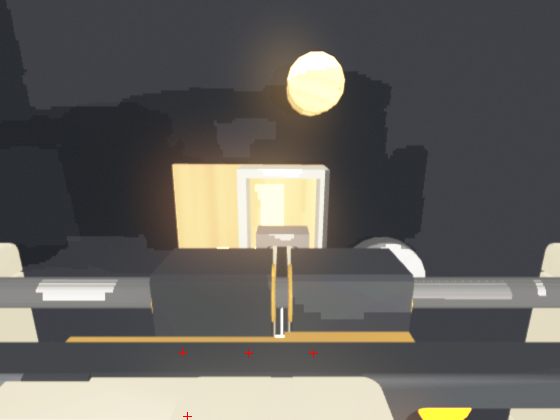

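View pics/s16.png

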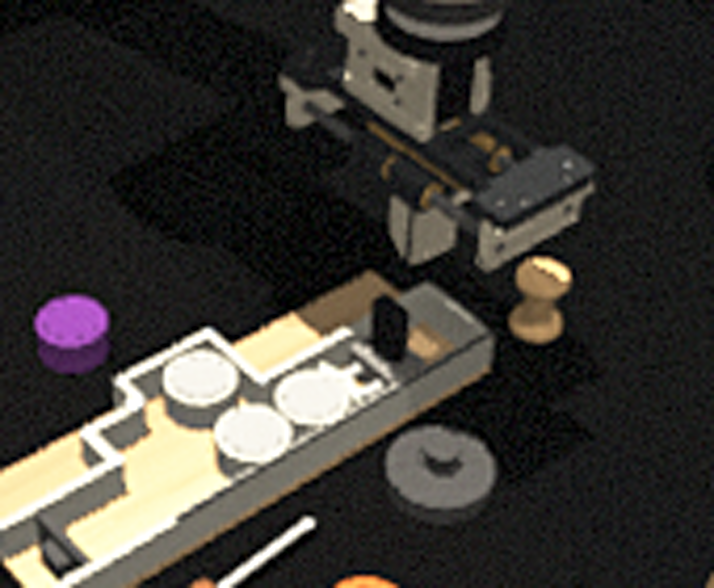

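```bash
python3 -m inch '0 4 -12 0 0;0 0 -15 0 0;0 0 -15 0 0;0 0 -10 0 0;0 0 -6 0 0;0 0 0 0 0;0 0 0 0 0'; python3 look.py w17;  python3 - <<'E'
from h import *
S=cam("scene")["color"][150:290,200:370,::-1];cv2.imwrite("pics/s17.png",cv2.resize(S,None,fx=4.2,fy=4.2,interpolation=cv2.INTER_CUBIC))
E
```

```text
time: 11.63
tool_pos: [0.5635, 0.1335, 0.2237]
tool_rot: [1.592, 1.57, 0.028]
contact_force: [0.3, -0.0, 0.0]
opening: 0.0005
t 11.6333 tool tray [132.65339296 -20.20066623] tipz 0.0457310455758842 open 0.0005370586046836821 yaw 0.4092008742569287 F [ 0.3 -0.   0. ]
```

View pics/s17.png

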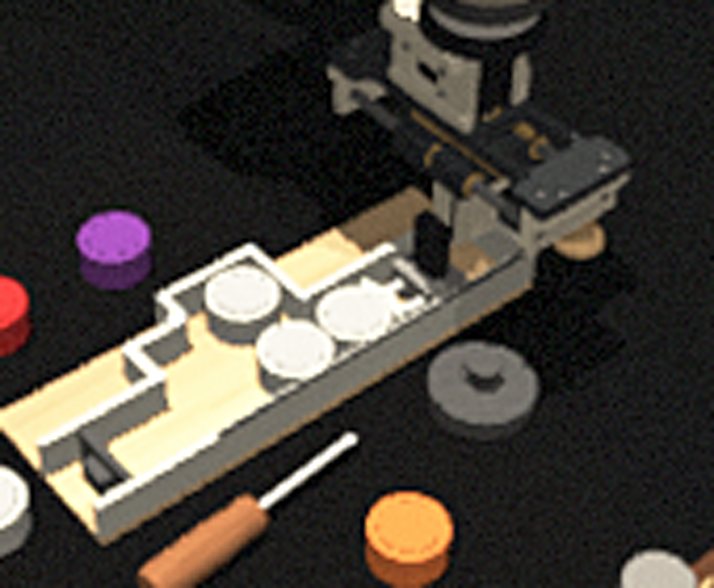

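```bash
python3 -m inch '0 -5 0 0 0;0 -4 0 0 0;0 -3 0 0 0;0 -3 0 0 0;0 -3 0 0 0;0 0 0 0 0'; python3 -m inch '0 -3 0 0 0;0 -3 0 0 0;0 -3 0 0 0;0 -3 0 0 0'; python3 -m inch '0 -3 0 0 0;0 -3 0 0 0;0 -3 0 0 0;0 -3 0 0 0'
```

```text
time: 12.23
tool_pos: [0.5634, 0.1156, 0.2238]
tool_rot: [1.639, 1.57, 0.076]
contact_force: [1.0, 1.7, 1.1]
opening: 0.0004
time: 12.57
tool_pos: [0.5634, 0.1038, 0.2236]
tool_rot: [1.733, 1.57, 0.17]
contact_force: [1.1, 4.8, 2.1]
opening: 0.0002
time: 12.9
tool_pos: [0.5633, 0.0916, 0.2235]
tool_rot: [1.539, 1.57, -0.024]
contact_force: [0.6, 3.9, 2.4]
opening: 0.0007
```

```bash
python3 -m inch '0 -3 0 0 0;0 -3 0 0 0;0 -3 0 0 0;0 -3 0 0 0;0 0 0 0 0';  python3 - <<'E'
from h import *
S=cam("scene")["color"][150:290,190:360,::-1];cv2.imwrite("pics/s18.png",cv2.resize(S,None,fx=4.2,fy=4.2,interpolation=cv2.INTER_CUBIC))
E
```

```text
time: 13.32
tool_pos: [0.5632, 0.0793, 0.2233]
tool_rot: [-0.57, 1.57, -2.133]
contact_force: [1.1, 1.3, 0.6]
opening: 0.0003
```

View pics/s18.png

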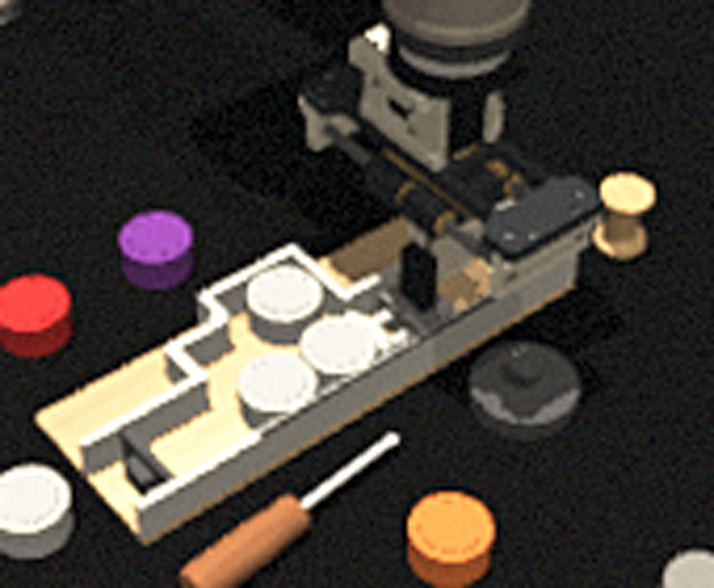

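Column is straight and at the wall; continuing through the throat.

```bash
python3 -m inch '0 -3 0 0 0;0 -3 0 0 0;0 -3 0 0 0;0 -3 0 0 0'; python3 -m inch '0 -3 0 0 0;0 -3 0 0 0;0 -3 0 0 0;0 -3 0 0 0;0 0 0 0 0';  python3 - <<'E'
from h import *
S=cam("scene")["color"][150:290,190:360,::-1];cv2.imwrite("pics/s19.png",cv2.resize(S,None,fx=4.2,fy=4.2,interpolation=cv2.INTER_CUBIC))
E
```

```text
time: 13.7
tool_pos: [0.5629, 0.0678, 0.2231]
tool_rot: [-1.708, 1.57, 3.012]
contact_force: [0.2, 4.6, -0.4]
opening: 0.0004
time: 14.12
tool_pos: [0.563, 0.0553, 0.2232]
tool_rot: [-1.174, 1.57, -2.737]
contact_force: [-1.4, 1.4, -0.5]
opening: 0.0009
```

View pics/s19.png

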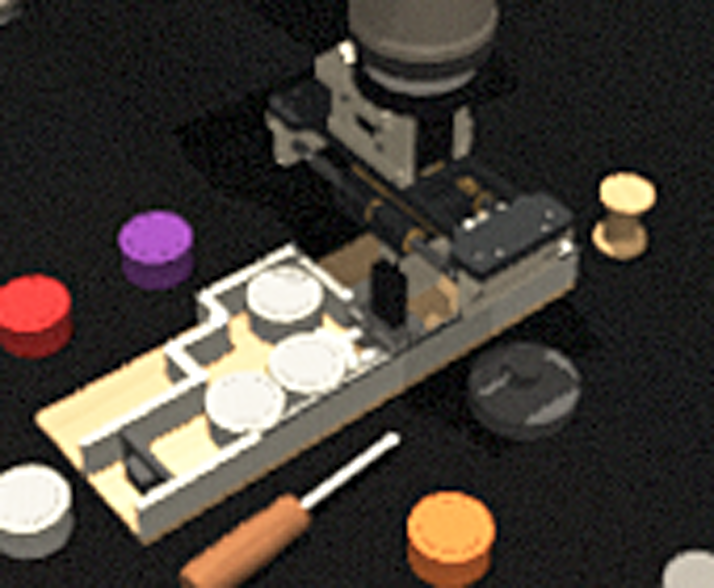

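```bash
python3 -m inch '0 -3 0 0 0;0 -3 0 0 0;0 -3 0 0 0;0 -3 0 0 0'; python3 -m inch '0 -3 0 0 0;0 -3 0 0 0;0 -3 0 0 0;0 -3 0 0 0';python3 -m inch '0 -3 0 0 0;0 -3 0 0 0;0 -2 0 0 0;0 -2 0 0 0';  python3 - <<'E'
from h import *
S=cam("scene")["color"][150:290,190:360,::-1];cv2.imwrite("pics/s20.png",cv2.resize(S,None,fx=4.2,fy=4.2,interpolation=cv2.INTER_CUBIC))
E
```

```text
time: 14.5
tool_pos: [0.5632, 0.0438, 0.2234]
tool_rot: [2.739, 1.571, 1.176]
contact_force: [-1.4, 5.4, -1.9]
opening: 0.0003
time: 14.83
tool_pos: [0.5632, 0.0317, 0.2234]
tool_rot: [1.233, 1.571, -0.329]
contact_force: [-0.6, 4.3, -3.0]
opening: 0.0003
time: 15.17
tool_pos: [0.5632, 0.0217, 0.2235]
tool_rot: [-1.213, 1.571, -2.776]
contact_force: [-0.3, 4.2, -2.1]
opening: 0.0003
```

View pics/s20.png

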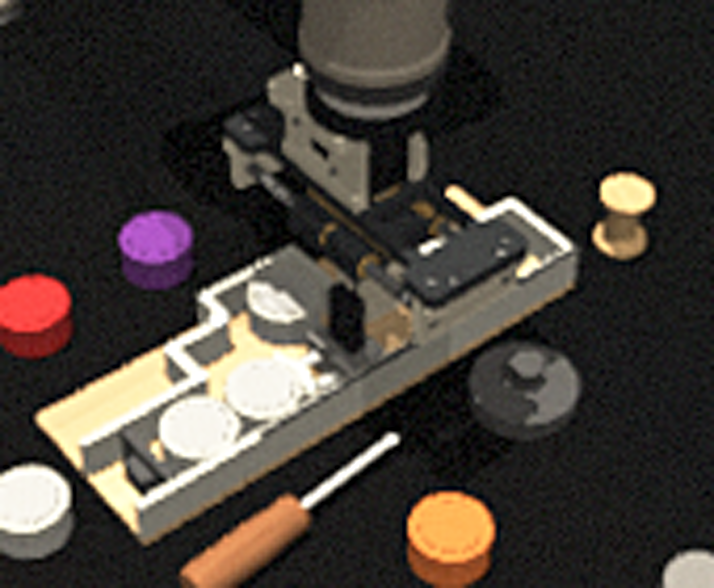

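```bash
for i in 1; do python3 -m inch '0 -2 0 0 0;0 -2 0 0 0;0 -2 0 0 0' | grep -E "pos|force"; python3 -m inch '0 -1.5 0 0 0;0 -1.5 0 0 0' | grep -E "pos|force"; python3 -m inch '0 -1.5 0 0 0;0 -1.5 0 0 0' | grep -E "pos|force"; done
```

```text
tool_pos: [0.5632, 0.0159, 0.2235]
contact_force: [-0.1, 4.5, -1.7]
tool_pos: [0.5632, 0.0128, 0.2235]
contact_force: [-1.2, 3.3, -3.3]
tool_pos: [0.5632, 0.0103, 0.2234]
contact_force: [-0.0, 8.9, -1.3]
```

```bash
python3 -m inch '0 -1 0 0 0' | grep -E "pos|force"
```

```text
tool_pos: [0.5632, 0.0095, 0.2235]
contact_force: [-0.4, 9.7, -1.4]
```

```bash
python3 -m inch '0 -0.8 0 0 0' | grep -E "pos|force"; python3 -m inch '0 0 0 0 0' | grep -E "pos|force"
python3 - <<'E'
from h import *
S=cam("scene")["color"][150:290,190:360,::-1];cv2.imwrite("pics/s21.png",cv2.resize(S,None,fx=4.2,fy=4.2,interpolation=cv2.INTER_CUBIC))
print(readout.observe()["contact_force"])
E
```

```text
tool_pos: [0.5632, 0.009, 0.2235]
contact_force: [0.6, 11.8, -1.5]
tool_pos: [0.5632, 0.009, 0.2235]
contact_force: [-0.5, 9.6, -1.4]
[-0.63933698 10.89302953 -1.95314445]
```

View pics/s21.png

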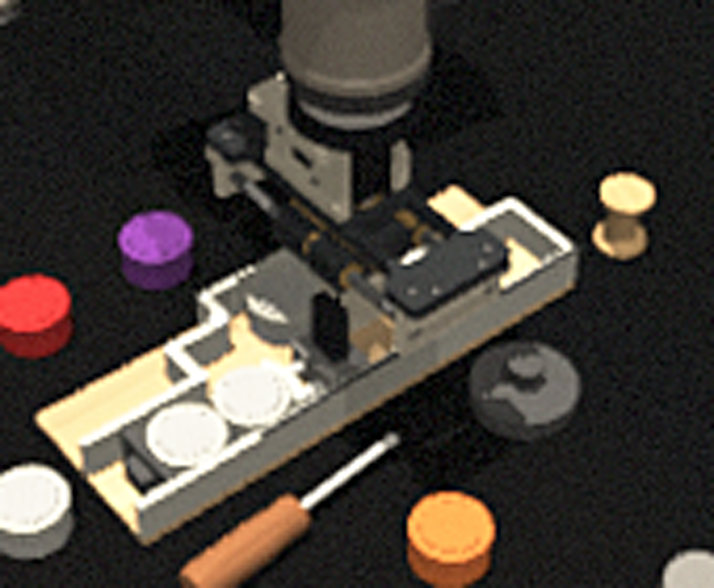

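Run:
```python
from h import *
P=np.load("pose.npy");S=cam("scene");T=cam("top")
fs=lambda x,y:(190+(x+.5)/4.2-.5,150+(y+.5)/4.2-.5);ft=lambda x,y:(185+(x+.5)/4.2-.5,165+(y+.5)/4.2-.5)
for u in [(188,433),(252,393)]: print("tin",w2t(P,back(S,fs(*u),.032)))
for z in (.02,.03,.034): print("stop hopper-side edge top0",z,w2t(P,back(T,ft(602,150),z)))
im=S["color"][240:290,200:270,::-1];cv2.imwrite("pics/s22.png",cv2.resize(im,None,fx=10,fy=10,interpolation=cv2.INTER_CUBIC))
im=T["color"][180:225,290:350,::-1];cv2.imwrite("pics/t22.png",cv2.resize(im,None,fx=10,fy=10,interpolation=cv2.INTER_CUBIC))
```

```text
tin [-115.67091541  -20.73937514]
tin [-67.92423994 -19.02095508]
stop hopper-side edge top0 0.02 [-137.06722692  -19.73817302]
stop hopper-side edge top0 0.03 [-135.82169427  -18.87796625]
stop hopper-side edge top0 0.034 [-135.32348121  -18.53388355]
```

View pics/s22.png

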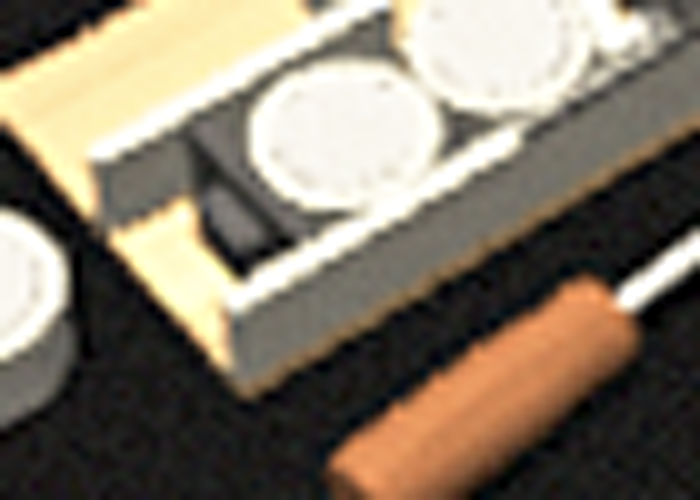

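View pics/t22.png

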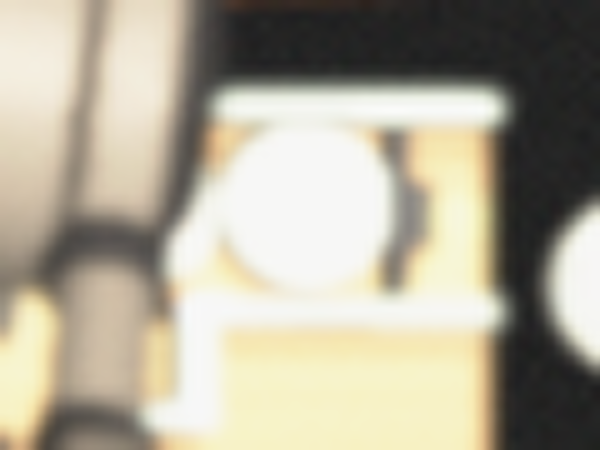

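```bash
for i in 1; do python3 -m inch '0 -0.7 0 0 0' | grep -E "pos|force"; python3 -m inch '0 0 0 0 0' | grep -E "pos|force";python3 -m inch '0 0 0 0 0' | grep -E "pos|force"; python3 -m inch '0 0 0 0 0' | grep -E "pos|force"; done
```

```text
tool_pos: [0.5632, 0.0086, 0.2235]
contact_force: [0.7, 13.2, -1.8]
tool_pos: [0.5632, 0.0085, 0.2235]
contact_force: [-0.4, 11.1, -0.6]
tool_pos: [0.5632, 0.0085, 0.2235]
contact_force: [-0.2, 11.4, -2.2]
tool_pos: [0.5632, 0.0085, 0.2235]
contact_force: [-1.1, 11.4, -2.7]
```

```bash
python3 -m inch '0 -0.3 0 0 0' | grep -E "pos|force"; python3 -m inch '0 0 0 0 0' | grep -E "pos|force";python3 -m inch '0 0 0 0 0' | grep -E "pos|force"; python3 -m inch '0 2 0 0 0;0 4 0 0 0;0 5 0 0 0;0 5 5 0 0;0 5 25 0 0;0 5 35 0 0;0 5 35 0 0;0 30 20 0 0'; python3 -m inch '0 40 0 0 0;0 40 0 0 0;0 40 0 0 0;0 40 0 0 0;0 0 0 0 0;0 0 0 0 0'
python3 - <<'E'
from h import *
S=cam("scene");T=cam("top")
cv2.imwrite("pics/s23.png",cv2.resize(S["color"][150:290,190:360,::-1],None,fx=4.2,fy=4.2,interpolation=cv2.INTER_CUBIC))
cv2.imwrite("pics/t23.png",cv2.resize(T["color"][165:270,185:375,::-1],None,fx=4.2,fy=4.2,interpolation=cv2.INTER_CUBIC))
E
```

```text
tool_pos: [0.5632, 0.0084, 0.2235]
contact_force: [-0.5, 12.7, -2.4]
tool_pos: [0.5632, 0.0084, 0.2235]
contact_force: [0.0, 11.6, -1.3]
tool_pos: [0.5632, 0.0084, 0.2235]
contact_force: [0.4, 11.2, -1.3]
time: 17.45
tool_pos: [0.5642, 0.0658, 0.348]
tool_rot: [1.216, 1.564, -0.35]
contact_force: [1.0, 0.4, -0.3]
opening: 0.0007
time: 17.95
tool_pos: [0.5628, 0.2303, 0.3439]
tool_rot: [1.275, 1.57, -0.284]
contact_force: [-0.4, -1.7, -0.2]
opening: 0.0009
```

View pics/s23.png

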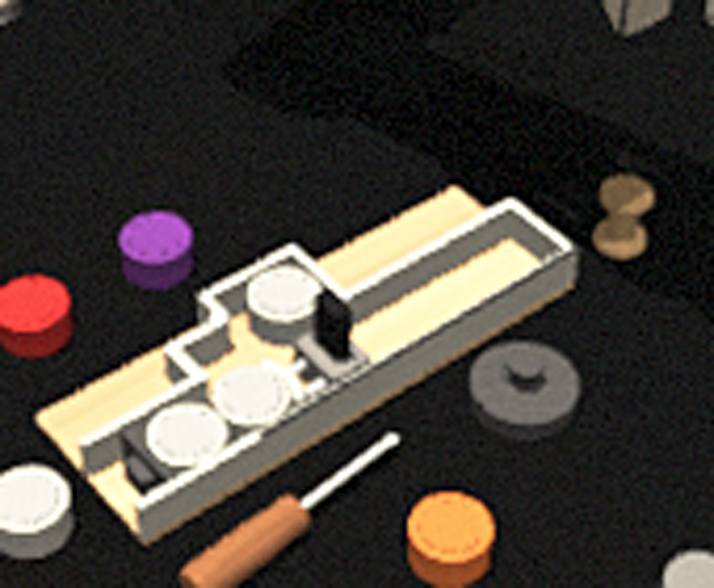

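View pics/t23.png

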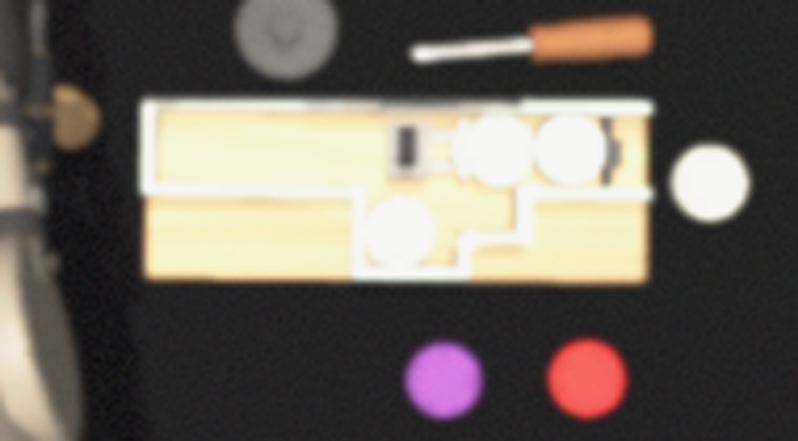

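```bash
python3 -c "
from cell import workorder;print(workorder.hand_in())"
```

```text
the job is handed in; nothing more can be done
None
```

The lane is clear and the front tin is pressed home against the end stop. I handed the job in at about 18 s on the robot's clock.

- **Blocking tin:** I slid it back from the throat with the closed fingertips and around the corner into the side pocket. It now rests in the pocket's rear corner, at about tray (0, 37) mm. The last push into the corner read about 14 N, which was the highest force on a tin.
- **Front tin:** I pushed the follower by its handle until the front tin went through the throat and met the stop. I held the push at 11–13 N (single readings up to 13.2 N), then backed the gripper away.

**Last checks:** The final top and scene pictures show the front tin touching the stop with the next tin behind it, and the blocking tin in the pocket. The tray's neighbours look unmoved, and the arm is clear of everything. I did not check the mug, cards or hoop again at the end, but the arm worked away from them.

**Disagreements:** Wrist-camera positions were 2–5 mm off the other cameras. I trusted the tray geometry, the fixed cameras and the felt contact instead. The closed fingertips also met the tin later than the stated finger size implied, so I went by force for the contact.

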